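# Mount the strop block in the bench holder

### The arm

A 6-joint arm with a two-finger parallel gripper is mounted at the origin on the work surface. World frame = base frame: x ahead of the robot, y to its left, z up, the work surface at z = 0. Lengths are in m, angles in rad, forces in N, time in s.
With the tool pointing down it reaches from about 0.35 to 0.875 m from the base axis. Payload 4.2 kg.
Tool frame: the origin (TCP) lies between the finger pads, 19 mm behind the fingertips; this is the grasp point; z points along the fingers, y is the line along which they close (so a half turn about z gives the same grasp; the last joint's range is limited). The gripper opens to 85 mm and grips with 20 to 120 N. Pads are 22 mm wide; open, the fingers measure 114 mm over their backs; the gripper's body (76 mm by 85 mm) begins 54 mm behind the grasp point. The pads swing forward as they close: fully open they stand 13 mm farther back than shut.
Start: joints at [1.501, 0.385, 0.008, 0, -1.194, -0.259], TCP at [0.202, 0.592, 0.25] pointing down, gripper open.
Joint ranges: [-3.14, 3.14], [-1.21, 2.06], [-1.07, 1.41], [-3.16, 2.05], [-2.99, -0.16], [-3.1, 3.1]. Speed limits (rad/s): [2.79, 2.79, 3.14, 3.14, 3.14, 3.14].

### API

Orientations are given as a unit quaternion [w, x, y, z].
In Python, from plant import * gives the robot as it stands.
- The arm moves only by the shell command python3 -m handwheel 'ROWS' [FORCE]. ROWS is JSON, a list of rows, each a list of 3 entries, a list of its own where there are three numbers: the shift along the tool's x, y, z in m, then the turn, a rotation vector about the tool's x, y, z in rad, then the closure, from 0 (fully open) to 1 (shut). A call has 1 to 20 rows; each row is the pose to reach, as a shift and turn from the pose commanded when the call began, along the tool's axes at that moment; what a row does not reach only later rows make up. A row lasts 1/8 s, in which the tool goes at most 62.5 mm and 10.7 degrees, less where a joint would pass 70% of its speed; a pose out of reach is approached as far as the arm can. A call with a gripper value outside its range is refused whole. The fingers move at their own pace and stop on an object; FORCE is the grip in N (left out, the last holds). Time passes only in rows, so rows that repeat a pose let the fingers close. It gives the time, the measured TCP pose, the force, the opening and the grip force at its end, in the units of the state.
- read_state(): the state, without advancing time (a new reading comes with each control period).
- get_image(name): name is "scene" or "top" or "wrist"; returns the picture (480x640x3 uint8, blue, green, red); there is no depth.
- camera_model(name): a dict with "fx", "fy", "cx", "cy" (pixels), "k1" (the pictures are not rectified: a ray, as slopes to the right and down, at radius r is drawn at 1 + k1 r^2 times it, then the intrinsics apply), "T" (4x4, takes a point from camera to world coordinates); the wrist camera has in their place "hand_eye" (4x4, takes a point from camera to tool coordinates, whose origin is the TCP and whose axes are the flange's). Camera axes: x right, y down, z forward; pixel columns grow to the right and rows downward; lengths in m; the calibration is good to about 2 mm. A picture is of the moment at which its call begins: read the wrist's pose just before it. camera_model takes no time and is no camera call.
- finish_job(): hands the job in; it is judged then, once.
The state is a dict: "t": time; "joint_positions": joint angles; "joint_velocities": joint speeds; "tau": joint torques, N m; "eef_pos": TCP position; "tcp_rot": TCP orientation; "force": force on the tool from outside, world axes, zero at the start; "ft_torque": the same for the moment, N m; "width": finger opening in m; "grasp_force": force on a finger pad.
Only numpy, scipy, OpenCV 4.12 (cv2) and the standard library are available. Lean on these libraries where they do the work, as an engineer would, in place of code of your own. Each camera call takes 0.05 s, during which the arm holds its last target. There are 200 camera calls.

### The job

Take the wooden strop block off its peg on the rail, put it down on the white mat or the bare bench and let go of it, then take it again by its two broad faces and stand it upright, eye uppermost, fully down between the two cheeks of the bench holder. Then flip the holder's keeper lever all the way over the top of the block to the other cheek, so that it is locked in. Leave the other tools and containers where they are.

Things in the scene. Friction and masses are not known exactly. Their poses are not given: they have to be found in the camera images.
- block: Strop block: pale beech, 36 mm thick (its x), 52 mm wide (y), 130 mm tall (z), brown leather on the broad faces (+x, -x). Origin: centre of the foot. At the start it hangs upright on one of the rail's two pegs, broad faces along the rail, foot 50 mm above the bench, only 6 mm clear of the rail: it can be taken only by its narrow edges (52 mm across). About 0.18 kg; stands by itself.
- block_eye (a point): On the block's axis, 105 mm above its foot: a good height for the TCP, gripping from above. Here a hanging eye runs through the block from face to face: 22 mm wide, from 90 to 116 mm above the foot.
- rail: Fixed rack: wooden rail 300 mm long (its y), top 181 mm above the bench, on two posts. At y = -75 and +75 mm steel pegs, 10 mm thick, axis 161 mm up, stick out of its front to x = -67 mm, their tips turned up 5 mm. Lift a hung thing about 10 mm (over 6, under 15), then draw it 60 mm towards the rail's -x. Origin: on the bench under the rail's middle. Its side of the bench and the block's peg vary.
- mat: White cutting mat, 150 mm (x) by 200 mm (y), 3 mm thick, fixed on the bench; nothing stands on it. Origin: centre of its underside.
- holder: Fixed bench holder: sole 130 (x) by 150 mm (y), 10 mm thick; two grey cheeks, tops 135 mm up, 44 mm along x, 16 mm thick, inner faces at y = -32 and +32 mm. On each, two prongs up to 163 mm. The block's width goes between the cheeks (52 in 64 mm); its top then stands only 5 mm over them, so hold it by its broad faces. Origin: centre of the underside.
- seat (a point): Centre of the sole's top between the cheeks, 10 mm above the bench: the middle of the block's foot belongs here. Axes as the holder's. Two low ledges, 12 mm above the sole, run along y at front and back, 50 mm apart; the block's thickness (36 mm) goes between them.
- lever (a joint): Keeper lever, hinged about the holder's x axis on the +y cheek. 0 rad: open, leaning outwards (+y), 30 degrees above level. 1.047: upright. 2.618: shut, level over the block, lying between the prongs of the -y cheek, handle beyond it. It falls by its own weight to whichever end it leans towards.
- lever_hinge (a point): Hinge of the lever: at y = +40 mm of the holder, 153 mm above the bench.
- lever_grip (a point): Middle of the lever's black round handle (24 mm diameter, 55 mm long, its end 143 mm from the hinge), 115 mm from the hinge; it moves with the lever (open: 210 mm above the bench, its end 235 mm). The bar is 12 mm square.
- axe_head: Steel axe head, 70 mm wide, 93 mm tall, hanging on the other peg. Leave it there. Origin: middle of its lower edge.
- glue: White glue bottle, 60 mm diameter, 170 mm tall. Origin: centre of its foot.
- spray: Spray can, 64 mm diameter, 190 mm tall. Origin: centre of its foot.
- jar: Amber jar, 64 mm diameter, 70 mm tall. Origin: centre of its foot.
- hammer: Hammer, 240 mm long, lying. Origin: under its middle.
- offcut: Dark wood offcut, 140 by 50 by 25 mm, lying. Origin: centre of its underside.
- screwdriver: Screwdriver, 200 mm long, lying. Origin: under its middle.
There are look-alikes about, which are no part of the job. What is shaped like the block but blue or turquoise is not meant.

How it is judged:
On the way, in this order (a step that is already met when the one before it is completed fails the run):
1. the block has been taken off the rail and put down on the mat or bench, let go and at rest, away from the holder (height (world z) of block below 0.035 m and contact force between the fingers and block below 0.05 N and linear speed of block below 0.03 m/s and horizontal distance between block and holder above 0.1 m), for 0.2 s.
2. the block stands upright, fully down between the holder's cheeks, with the lever still open (x of block in the frame of seat between -0.012 and 0.012 m and y of block in the frame of seat between -0.012 and 0.012 m and z of block in the frame of seat between -0.004 and 0.004 m and angle between block's own z axis and vertical below 0.1 rad and value of joint lever below 1 rad), for 0.2 s.
At the end, for the whole second after the job is handed in: The block is at rest upright (within 0.1 rad), eye uppermost, its foot within 12 mm of the seat along the holder's x and y and within 4 mm of it in height, and the lever is flipped over it to within about 0.12 rad of its shut end (above 2.5 rad) and at rest (x of block in the frame of seat between -0.012 and 0.012 m and y of block in the frame of seat between -0.012 and 0.012 m and z of block in the frame of seat between -0.004 and 0.004 m and angle between block's own z axis and vertical below 0.1 rad and value of joint lever above 2.5 rad and linear speed of block below 0.02 m/s and velocity of joint lever below 0.1 rad/s); the robot touches nothing.
It fails at once if one of the other tools or containers (axe head, glue, spray, jar, hammer, offcut, screwdriver) is displaced by more than 50 mm (distance of any of axe_head, glue, spray, jar, hammer, offcut, screwdriver from where it was at the start of the episode above 0.05 m).
It also fails if it takes over 72 s, if anything falls off the work surface, if the arm or the gripper's body presses on something with over 40 N, if the wrist force passes 120 N, or if a joint passes its speed limit or range.

## Working session

There is one attempt and no reset: what is moved stays moved. The work goes in short steps, Python scripts to look and compute and a shell command to move; the robot and the scene stay as the last step left them, time stands still between calls to the robot, and variables do not carry over. Pictures are saved under pics/ and viewed, at most 10 in all, crops included, and the job is handed in when it is done.

```bash
mkdir -p pics; ls; python3 - <<'E'
from plant import *
import cv2,numpy as np
for n in("scene","top"):
    cv2.imwrite(f"pics/{n}0.png",get_image(n))
    m=camera_model(n);print(n,{k:(np.round(v,4).tolist()) for k,v in m.items()})
print({k:np.round(v,3).tolist() for k,v in camera_model("wrist").items()})
s=read_state();print(s)
E
```

```text
pics
scene {'fx': 486.4879, 'fy': 486.4879, 'cx': 325.5634, 'cy': 235.4606, 'k1': -0.1294, 'T': [[-0.4025, 0.6967, -0.5937, 1.2793], [0.9153, 0.2959, -0.2732, 0.3312], [-0.0147, -0.6534, -0.7568, 1.1005], [0.0, 0.0, 0.0, 1.0]]}
top {'fx': 465.0494, 'fy': 465.0494, 'cx': 319.0174, 'cy': 242.075, 'k1': 0.0382, 'T': [[0.0687, -0.9771, 0.2012, 0.2942], [-0.9976, -0.0683, 0.0088, -0.0244], [0.0051, -0.2013, -0.9795, 1.2827], [0.0, 0.0, 0.0, 1.0]]}
{'fx': 379.264, 'fy': 379.264, 'cx': 322.401, 'cy': 232.897, 'k1': -0.045, 'hand_eye': [[0.001, -0.945, -0.327, 0.086], [1.0, 0.001, -0.0, -0.0], [0.001, -0.327, 0.945, -0.124], [0.0, 0.0, 0.0, 1.0]]}
{'t': 0.1, 'joint_positions': array([ 1.50057813e+00,  3.85492784e-01,  6.74772266e-03, -4.13845612e-04,
       -1.19398562e+00, -2.58613580e-01]), 'joint_velocities': array([ 0.00060513, -0.00123733,  0.00309796,  0.00145987,  0.00051579,
        0.00017018]), 'tau': array([ 1.01828916e-04, -3.93317556e+01,  1.88929385e+01,  4.19794053e+00,
       -2.58849803e-03,  4.26570566e-06]), 'eef_pos': array([0.20165878, 0.59106203, 0.24902036]), 'tcp_rot': array([ 9.80981632e-04,  9.86501154e-01, -1.63751339e-01, -1.00507942e-04]), 'force': array([ 0.7819381 , -0.75525346,  0.065808  ]), 'ft_torque': array([-0.01362666, -0.0313406 , -0.02608676]), 'grasp_force': 0.0, 'width': 0.08561452260416734}
```

View pics/scene0.png

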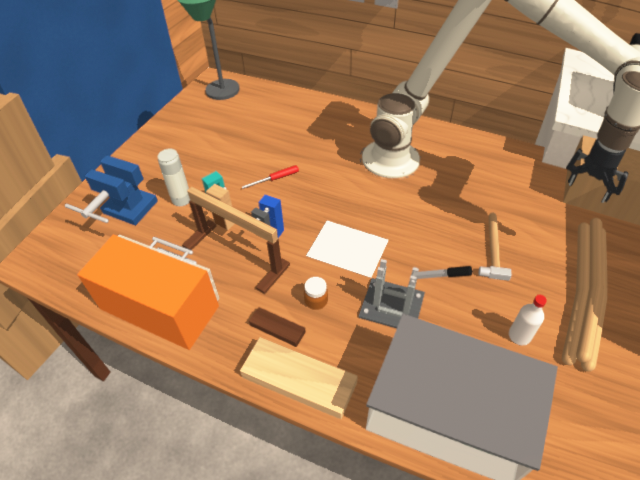

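View pics/top0.png

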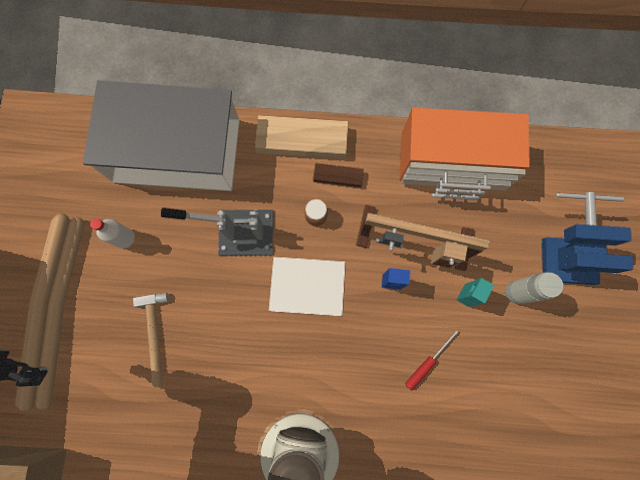

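The top view shows the holder at about (246,232) with its lever pointing left to (173,213), the mat at (307,286), and the rail from (367,218) to (488,243). The block is at (450,252) and the axe head at (390,238). A blue decoy stands at (396,278) and a turquoise one at (475,292). I'll zoom in for accurate pixel positions.

```bash
python3 - <<'E'
import cv2,numpy as np
t=cv2.imread("pics/top0.png");s=cv2.imread("pics/scene0.png")
def crop(im,x,y,w,h,k=4):
    c=cv2.resize(im[y:y+h,x:x+w],None,fx=k,fy=k,interpolation=cv2.INTER_CUBIC)
    for i in range(0,w,20): cv2.putText(c,str(x+i),(i*k,10),0,.35,(0,255,255),1);cv2.line(c,(i*k,12),(i*k,18),(0,255,255),1)
    for i in range(0,h,20): cv2.putText(c,str(y+i),(0,i*k+4),0,.35,(0,255,255),1)
    return c
cv2.imwrite("pics/c1.png",np.vstack([crop(t,350,195,200,70),crop(t,150,195,200,70)]))
cv2.imwrite("pics/c2.png",np.hstack([crop(s,180,165,100,130),crop(s,350,245,100,130)]))
E
```

```text
(no output)
```

View pics/c1.png

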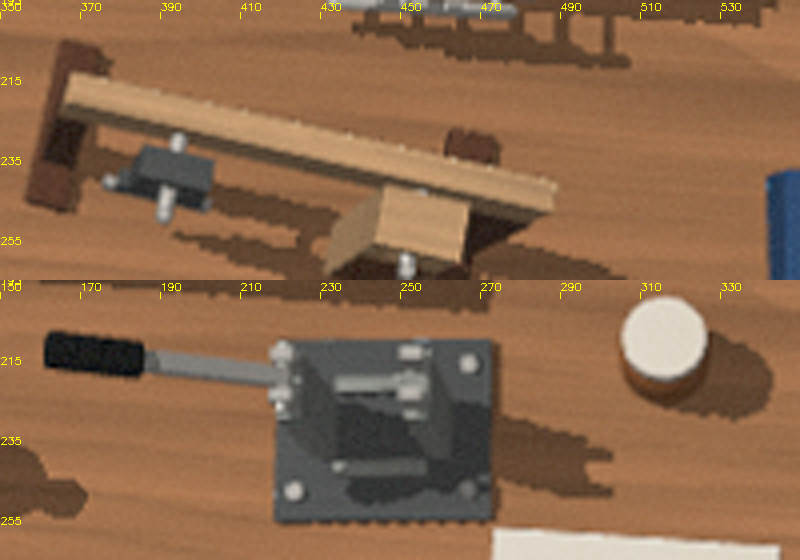

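View pics/c2.png

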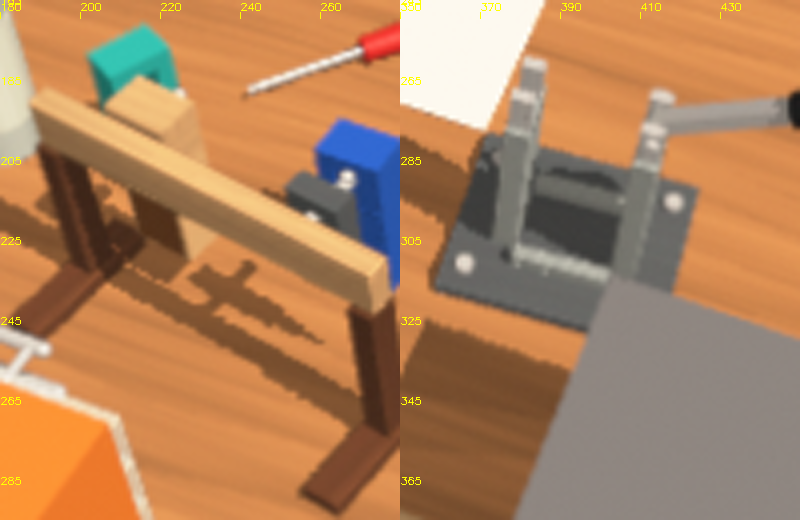

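Crops: in the top view, the block's top face has corners at (446,242), (467,246), (465,260) and (443,255). The rail's top edge runs from (367,213) to (489,240). The sole's corners are (218.7,210), (273,210), (273,255) and (218.7,255), with the lever hinge on the left cheek (world +y). The scene crop agrees.

```bash
cat > h.py <<'E'
import numpy as np,cv2
from plant import *
from scipy.spatial.transform import Rotation as R
def px2w(n,pts,z,T=None):
    m=camera_model(n);T=np.array(m["T"]) if T is None else T
    K=np.array([[m["fx"],0,m["cx"]],[0,m["fy"],m["cy"]],[0,0,1]])
    u=cv2.undistortPoints(np.array(pts,float).reshape(-1,1,2),K,np.array([m["k1"],0,0,0.]))[:,0]
    d=np.c_[u,np.ones(len(u))]@T[:3,:3].T
    return T[:3,3]+d*((z-T[2,3])/d[:,2])[:,None]
def tcp():
    s=read_state();q=s["tcp_rot"];return np.array(s["eef_pos"]),R.from_quat(np.r_[q[1:],q[0]]),s
def goto(p,yawrot):  # shift / rotvec in present tool axes
    P,Q,s=tcp();return Q.inv().apply(np.array(p)-P),(Q.inv()*yawrot).as_rotvec()
E
python3 - <<'E'
from h import *
np.set_printoptions(precision=4,suppress=True)
def rep(nm,n,pts,z):
    w=px2w(n,pts,z)[:,:2];print(nm,n,'c',w.mean(0),'edges',[ (round(float(np.hypot(*d)),4),round(float(np.degrees(np.arctan2(d[1],d[0]))),1)) for d in np.roll(w,-1,0)-w]);return w
rep('block','top',[(446.2,242),(467.5,246.2),(465.2,260.5),(443.2,255.5)],.18)
rep('block','scene',[(206,190),(215,183.7),(228.7,189.5),(220,198.7)],.18)
rep('rail','top',[(367.5,213),(489,240.5),(487.5,247),(365.5,220.8)],.181)
rep('sole','top',[(218.7,210),(273.2,210),(273.2,255),(218.7,255)],.01)
rep('sole3','scene',[(424.2,292),(370.5,278.7),(358.7,317)],.01)
rep('mat','top',[(273,258),(345,261),(343,316),(269,312)],.003)
rep('turq','top',[(466,278),(492,281),(486,293),(460,290)],.13)
rep('blue','top',[(383,269),(411,270),(410,281),(383,279)],.13)
# lever end: handle centre open z .21
print(px2w('top',[(173.5,213.5)],.21))
# prong tips
print('prongs',px2w('top',[(220.5,212.5),(220.5,223.5),(252.5,213),(253,222.5)],.163))
print('prongs s',px2w('scene',[(383.5,261),(380.5,269),(415,269),(413,278)],.163))
E
```

```text
block top c [ 0.5217 -0.3437] edges [(0.0516, -97.6), (0.0358, 171.4), (0.0532, 80.8), (0.0343, -11.3)]
block scene c [ 0.5236 -0.3413] edges [(0.0328, 162.9), (0.0486, 83.7), (0.0403, -4.6), (0.0565, -104.5)]
rail top c [ 0.5681 -0.2737] edges [(0.2993, -99.3), (0.0167, 167.4), (0.299, 81.4), (0.0204, -11.1)]
sole top c [0.5693 0.1931] edges [(0.1537, -85.9), (0.1294, -174.9), (0.1507, 94.0), (0.1292, 6.4)]
sole3 scene c [0.5565 0.1692] edges [(0.15, -84.2), (0.1275, 6.5), (0.1955, 136.5)]
mat top c [0.4305 0.0102] edges [(0.2008, -88.4), (0.1515, -178.8), (0.2015, 90.9), (0.1491, 0.9)]
turq top c [ 0.4486 -0.4092] edges [(0.064, -92.6), (0.0342, 154.2), (0.0637, 87.5), (0.0342, -25.3)]
blue top c [ 0.4615 -0.213 ] edges [(0.0698, -88.0), (0.0278, 176.5), (0.0671, 89.8), (0.0251, 2.3)]
[[0.5595 0.3344 0.21  ]]
prongs [[0.5819 0.2349 0.163 ]
 [0.554  0.2318 0.163 ]
 [0.5863 0.1558 0.163 ]
 [0.5622 0.1522 0.163 ]]
prongs s [[0.5639 0.1557 0.163 ]
 [0.5897 0.1571 0.163 ]
 [0.5573 0.2338 0.163 ]
 [0.5848 0.2372 0.163 ]]
```

```bash
cat >> h.py <<'E'
def down(deg): return R.from_euler('z',deg,degrees=True)*R.from_euler('x',np.pi)
def plan(*wps):  # (x,y,z,yaw of tool x in deg)
    for w in wps:
        d,r=goto(w[:3],down(w[3]));print(w,np.round(d,4).tolist(),np.round(r,3).tolist())
E
python3 -c "
from h import *
plan((.42,.12,.33,-70),(.45,-.1,.33,-150),(.5225,-.3425,.27,170.7))"
```

```text
(0.42, 0.12, 0.33, -70) [0.3588, 0.3754, -0.0802] [0.002, -0.001, 0.893]
(0.45, -0.1, 0.33, -150) [0.4583, 0.5739, -0.0798] [0.001, -0.002, 2.289]
(0.5225, -0.3425, 0.27, 170.7) [0.6053, 0.7799, -0.0194] [0.0, -0.003, 2.975]
```

```bash
python3 -m handwheel '[[[0.04,0.04,-0.04],[0,0,0.15],0],[[0.08,0.08,-0.08],[0,0,0.3],0],[[0.12,0.12,-0.08],[0,0,0.45],0],[[0.16,0.16,-0.08],[0,0,0.6],0],[[0.20,0.20,-0.08],[0,0,0.75],0],[[0.24,0.24,-0.08],[0,0,0.9],0],[[0.28,0.28,-0.08],[0,0,1.05],0],[[0.32,0.32,-0.08],[0,0,1.2],0],[[0.36,0.36,-0.08],[0,0,1.35],0],[[0.38,0.40,-0.08],[0,0,1.5],0],[[0.40,0.44,-0.08],[0,0,1.65],0],[[0.42,0.48,-0.08],[0,0,1.8],0],[[0.44,0.52,-0.08],[0,0,1.95],0],[[0.46,0.57,-0.08],[0,0,2.1],0],[[0.49,0.62,-0.08],[0,0,2.25],0],[[0.52,0.67,-0.08],[0,0,2.4],0],[[0.55,0.71,-0.08],[0,0,2.55],0],[[0.58,0.74,-0.08],[0,0,2.7],0],[[0.605,0.78,-0.08],[0,0,2.85],0],[[0.605,0.78,-0.08],[0,0,2.975],0]]'
python3 - <<'E'
from h import *
P,Q,s=tcp();m=camera_model("wrist")
cv2.imwrite("pics/w1.png",get_image("wrist"))
T=np.eye(4);T[:3,:3]=Q.as_matrix();T[:3,3]=P
np.save("Tw1.npy",T@np.array(m["hand_eye"]))
print(s["joint_positions"],P);plan((.5225,-.3425,.27,170.7),(.5225,-.3425,.155,170.7))
E
```

```text
t: 2.6
eef_pos: [0.5225, -0.3446, 0.3276]
tcp_rot: [-0.002, 0.085, 0.996, 0.0]
force: [0.4, 0.5, -0.4]
width: 0.0857
grasp_force: 0.0
[-3.24985165e-01  3.48678272e-01  1.46055646e-01 -1.61282871e-04
 -1.37152385e+00 -1.41597334e+00] [ 0.52254261 -0.34464107  0.32760092]
(0.5225, -0.3425, 0.27, 170.7) [-0.0002, 0.001, 0.0581] [0.001, -0.003, -0.009]
(0.5225, -0.3425, 0.155, 170.7) [-0.0005, 0.0009, 0.1731] [0.001, -0.003, -0.009]
```

View pics/w1.png

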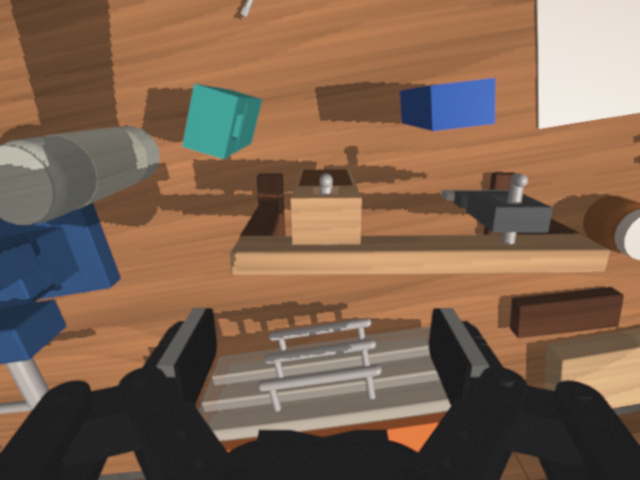

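The wrist view shows the block's top face at (291..361, 198..244), with the peg tip at (326,183), clear of the decoys. Next I compute the block's exact position.

```bash
python3 - <<'E'
from h import *
w=px2w("wrist",[(291,198),(361,198),(361,244.5),(292,244.5)],.18,np.load("Tw1.npy"));print(w,w.mean(0),w.mean(0)[:2]-tcp()[0][:2])
r=px2w("wrist",[(233,252),(609,248)],.181,np.load("Tw1.npy"));print(r)
P,Q,s=tcp();print(Q.as_matrix())
E
```

```text
[[ 0.50208467 -0.36410642  0.18      ]
 [ 0.5107543  -0.31342611  0.18      ]
 [ 0.5469088  -0.31839458  0.18      ]
 [ 0.53798927 -0.37044436  0.18      ]] [ 0.52443426 -0.34159287  0.18      ] [0.0021108  0.00192459]
[[ 0.53602769 -0.41627645  0.181     ]
 [ 0.58281151 -0.12559557  0.181     ]]
[[-9.85335757e-01  1.70604238e-01 -2.76416750e-03]
 [ 1.70601076e-01  9.85339265e-01  1.34384075e-03]
 [ 2.95290770e-03  8.52564396e-04 -9.99995277e-01]]
```

```bash
python3 -m handwheel '[[[-0.001,0.003,0.045],[0,0,-0.01],0],[[-0.001,0.003,0.09],[0,0,-0.01],0],[[-0.001,0.003,0.13],[0,0,-0.01],0],[[-0.001,0.003,0.16],[0,0,-0.01],0],[[-0.001,0.003,0.175],[0,0,-0.01],0],[[-0.001,0.003,0.175],[0,0,-0.01],0],[[-0.001,0.003,0.175],[0,0,-0.01],0.3],[[-0.001,0.003,0.175],[0,0,-0.01],1],[[-0.001,0.003,0.175],[0,0,-0.01],1],[[-0.001,0.003,0.175],[0,0,-0.01],1],[[-0.001,0.003,0.175],[0,0,-0.01],1],[[-0.001,0.003,0.175],[0,0,-0.01],1]]' 50
```

```text
t: 4.15
eef_pos: [0.525, -0.3398, 0.1569]
tcp_rot: [0.002, 0.076, 0.997, -0.001]
force: [-1.2, -0.2, 5.5]
width: 0.0517
grasp_force: 52.5
```

```bash
python3 -m handwheel '[[[0,0,-0.004],[0,0,0],1],[[0,0,-0.008],[0,0,0],1],[[0,0,-0.010],[0,0,0],1],[[0,0,-0.010],[0,0,0],1],[[0,0,-0.010],[0,0,0],1]]'
```

```text
t: 4.78
eef_pos: [0.5238, -0.3392, 0.1647]
tcp_rot: [-0.0, 0.076, 0.997, 0.0]
force: [0.5, -0.6, -2.3]
width: 0.0518
grasp_force: 52.2
```

```bash
python3 -m handwheel '[[[0,0,-0.002],[0,0,0],1],[[0.01,0,-0.002],[0,0,0],1],[[0.02,0,-0.002],[0,0,0],1],[[0.03,0,-0.002],[0,0,0],1],[[0.04,0,-0.002],[0,0,0],1],[[0.05,0,-0.002],[0,0,0],1],[[0.06,0,-0.002],[0,0,0],1],[[0.065,0,-0.002],[0,0,0],1],[[0.065,0,-0.002],[0,0,0],1],[[0.065,0,-0.03],[0,0,0],1],[[0.065,0,-0.07],[0,0,0],1],[[0.065,0,-0.12],[0,0,0],1],[[0.065,0,-0.12],[0,0,0],1]]'
python3 - <<'E'
from h import *
print(read_state()["joint_positions"])
plan((.435,.01,.285,184.7),(.435,.01,.116,184.7))
P,Q,s=tcp();m=camera_model("wrist")
cv2.imwrite("pics/w2.png",get_image("wrist"))
E
```

```text
t: 6.4
eef_pos: [0.4621, -0.3306, 0.2901]
tcp_rot: [0.005, 0.076, 0.997, -0.002]
force: [-0.3, 0.3, -2.4]
width: 0.0516
grasp_force: 52.9
[-0.33513786  0.25677132 -0.07686754  0.0017232  -1.2262078  -1.38771891]
(0.435, 0.01, 0.285, 184.7) [0.0782, 0.3327, 0.0031] [-0.005, 0.01, -0.234]
(0.435, 0.01, 0.116, 184.7) [0.08, 0.3333, 0.1721] [-0.005, 0.01, -0.234]
```

View pics/w2.png

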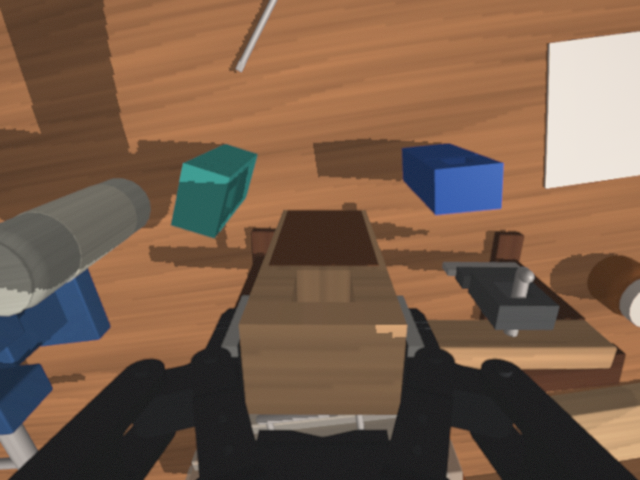

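The block is held square and clear of the peg, with the axe head still hanging. Next I carry it to the mat.

```bash
python3 -m handwheel '[[[0.01,0.04,0],[0,0,-0.03],1],[[0.02,0.08,0],[0,0,-0.06],1],[[0.03,0.13,0],[0,0,-0.1],1],[[0.04,0.18,0],[0,0,-0.14],1],[[0.05,0.23,0],[0,0,-0.18],1],[[0.065,0.28,0],[0,0,-0.21],1],[[0.078,0.32,0],[-0.005,0.01,-0.234],1],[[0.079,0.333,0.03],[-0.005,0.01,-0.234],1],[[0.079,0.333,0.07],[-0.005,0.01,-0.234],1],[[0.079,0.333,0.11],[-0.005,0.01,-0.234],1],[[0.08,0.333,0.14],[-0.005,0.01,-0.234],1],[[0.08,0.333,0.16],[-0.005,0.01,-0.234],1],[[0.08,0.333,0.168],[-0.005,0.01,-0.234],1],[[0.08,0.333,0.168],[-0.005,0.01,-0.234],1],[[0.08,0.333,0.168],[-0.005,0.01,-0.234],1]]'
```

```text
t: 8.32
eef_pos: [0.4317, 0.0121, 0.1176]
tcp_rot: [-0.004, -0.041, 0.999, 0.003]
force: [-0.1, 0.3, -2.0]
width: 0.0517
grasp_force: 53.3
```

```bash
python3 -m handwheel '[[[0,0,0.003],[0,0,0],1],[[0,0,0.005],[0,0,0],1],[[0,0,0.006],[0,0,0],1],[[0,0,0.006],[0,0,0],1]]'
```

```text
t: 8.82
eef_pos: [0.4311, 0.0119, 0.111]
tcp_rot: [-0.005, -0.041, 0.999, 0.003]
force: [-0.0, -0.8, -1.8]
width: 0.0518
grasp_force: 53.3
```

```bash
python3 -m handwheel '[[[0,0,0.001],[0,0,0],1],[[0,0,0.002],[0,0,0],1],[[0,0,0.002],[0,0,0],1]]'
```

```text
t: 9.2
eef_pos: [0.4314, 0.012, 0.1103]
tcp_rot: [-0.004, -0.041, 0.999, 0.003]
force: [-4.1, 1.9, 9.4]
width: 0.0518
grasp_force: 54.6
```

```bash
python3 -m handwheel '[[[0,0,-0.001],[0,0,0],1],[[0,0,-0.001],[0,0,0],0],[[0,0,-0.001],[0,0,0],0],[[0,0,-0.001],[0,0,0],0],[[0,0,-0.001],[0,0,0],0],[[0,0,-0.001],[0,0,0],0],[[0,0,-0.03],[0,0,0],0],[[0,0,-0.07],[0,0,0],0],[[0,0,-0.12],[0,0,0],0],[[0.05,0,-0.16],[0,0,0],0],[[0.05,0,-0.16],[0,0,0],0],[[0.05,0,-0.16],[0,0,0],0]]'
python3 - <<'E'
from h import *
print(read_state()["joint_positions"])
P,Q,s=tcp();m=camera_model("wrist")
cv2.imwrite("pics/w3.png",get_image("wrist"))
T=np.eye(4);T[:3,:3]=Q.as_matrix();T[:3,3]=P;np.save("Tw3.npy",T@np.array(m["hand_eye"]))
E
```

```text
t: 10.7
eef_pos: [0.3826, 0.007, 0.2694]
tcp_rot: [-0.004, -0.041, 0.999, 0.003]
force: [0.6, -0.2, -0.4]
width: 0.0853
grasp_force: 0.0
[ 0.44168389 -0.05801126 -0.48500803 -0.01017335 -1.149659   -1.92635047]
```

View pics/w3.png

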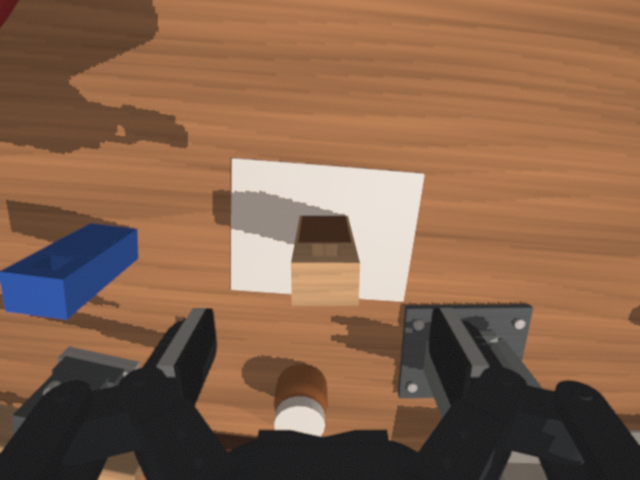

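The block stands upright on the mat, with its top face at (291..359, 263..305). I turn the tool 90° for the broad faces.

```bash
python3 - <<'E'
from h import *
w=px2w("wrist",[(291,263),(359,263),(359,305),(291.5,305)],.133,np.load("Tw3.npy"));c=w.mean(0);print(w,c)
e=w[1]-w[0];print(np.degrees(np.arctan2(e[1],e[0])),np.linalg.norm(np.roll(w,-1,0)-w,axis=1))
plan((c[0],c[1],.25,-85.3),(c[0],c[1],.107,-85.3),(.431,.012,.107,-85.3))
E
```

```text
[[ 0.41362297 -0.01297973  0.133     ]
 [ 0.40958297  0.03760384  0.133     ]
 [ 0.44479468  0.04166171  0.133     ]
 [ 0.44891269 -0.01062476  0.133     ]] [0.42922833 0.01391527 0.133     ]
94.56639847118373 [0.05074465 0.03544476 0.05244838 0.03536821]
(np.float64(0.4292283276243796), np.float64(0.01391526862194604), 0.25, -85.3) [-0.0471, 0.003, 0.0182] [0.013, -0.004, -1.571]
(np.float64(0.4292283276243796), np.float64(0.01391526862194604), 0.107, -85.3) [-0.0487, 0.0022, 0.1612] [0.013, -0.004, -1.571]
(0.431, 0.012, 0.107, -85.3) [-0.0503, 0.0001, 0.1612] [0.013, -0.004, -1.571]
```

```bash
python3 -m handwheel '[[[-0.02,0,0],[0,0,-0.17],0],[[-0.04,0,0],[0,0,-0.34],0],[[-0.0495,0.001,0],[0,0,-0.51],0],[[-0.0495,0.001,0],[0,0,-0.68],0],[[-0.0495,0.001,0],[0,0,-0.85],0],[[-0.0495,0.001,0],[0,0,-1.02],0],[[-0.0495,0.001,0],[0,0,-1.19],0],[[-0.0495,0.001,0],[0,0,-1.36],0],[[-0.0495,0.001,0],[0.013,-0.004,-1.571],0],[[-0.0495,0.001,0.01],[0.013,-0.004,-1.571],0],[[-0.0495,0.001,0.06],[0.013,-0.004,-1.571],0],[[-0.0495,0.001,0.11],[0.013,-0.004,-1.571],0],[[-0.0495,0.001,0.14],[0.013,-0.004,-1.571],0],[[-0.0495,0.001,0.156],[0.013,-0.004,-1.571],0],[[-0.0495,0.001,0.156],[0.013,-0.004,-1.571],0],[[-0.0495,0.001,0.156],[0.013,-0.004,-1.571],0]]'
```

```text
t: 12.75
eef_pos: [0.4309, 0.0129, 0.1129]
tcp_rot: [-0.001, 0.735, -0.678, 0.0]
force: [0.5, 0.6, 0.6]
width: 0.0852
grasp_force: 0.0
```

```bash
python3 -m handwheel '[[[0,0,0],[0,0,0],0.4],[[0,0,0],[0,0,0],1],[[0,0,0],[0,0,0],1],[[0,0,0],[0,0,0],1],[[0,0,0],[0,0,0],1],[[0,0,0],[0,0,0],1],[[0,0,0],[0,0,0],1]]' 50
python3 -c "
from h import *
plan((.431,.012,.25,-85.3),(.48,.12,.29,-85.3),(.571,.1945,.29,-85.3))"
```

```text
t: 13.62
eef_pos: [0.4307, 0.0128, 0.1136]
tcp_rot: [-0.001, 0.736, -0.677, 0.001]
force: [-1.9, 0.5, 5.4]
width: 0.0352
grasp_force: 49.7
(0.431, 0.012, 0.25, -85.3) [0.0008, -0.0005, -0.1364] [-0.002, 0.0, 0.0]
(0.48, 0.12, 0.29, -85.3) [-0.1028, -0.0583, -0.1763] [-0.002, 0.0, 0.0]
(0.571, 0.1945, 0.29, -85.3) [-0.1695, -0.1552, -0.1761] [-0.002, 0.0, 0.0]
```

```bash
python3 -m handwheel '[[[0,0,-0.01],[0,0,0],1],[[0,0,-0.05],[0,0,0],1],[[0,0,-0.10],[0,0,0],1],[[0,0,-0.15],[0,0,0],1],[[-0.04,-0.01,-0.186],[0,0,0],1],[[-0.09,-0.02,-0.186],[0,0,0],1],[[-0.135,-0.03,-0.186],[0,0,0],1],[[-0.135,-0.03,-0.186],[0,0,0],1],[[-0.135,-0.03,-0.186],[0,0,0],1],[[-0.135,-0.03,-0.186],[0,0,0],1]]'
python3 - <<'E'
from h import *
P,Q,s=tcp();m=camera_model("wrist");im=get_image("wrist")
cv2.imwrite("pics/w4.png",im)
T=np.eye(4);T[:3,:3]=Q.as_matrix();T[:3,3]=P;np.save("Tw4.npy",T@np.array(m["hand_eye"]));print(P,Q.as_rotvec())
E
```

```text
t: 14.88
eef_pos: [0.4488, 0.1488, 0.2991]
tcp_rot: [-0.0, 0.735, -0.678, 0.0]
force: [0.2, 0.4, -1.3]
width: 0.0355
grasp_force: 50.6
[0.44880147 0.14884471 0.29906492] [-2.30872372e+00  2.12916157e+00 -9.07055184e-04]
```

View pics/w4.png

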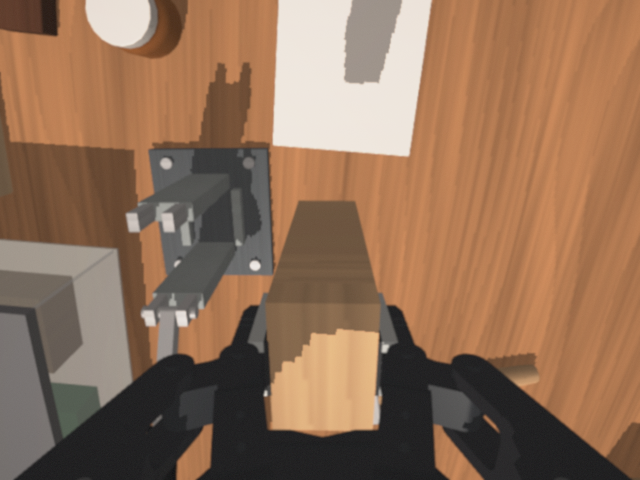

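The block is held square. The holder's sole corners are (150,150), (269,148) and (272,273), and the prong tops are near (134,222), (170,221), (151,316) and (186,316).

```bash
python3 - <<'E'
from h import *
np.set_printoptions(precision=4,suppress=True)
T=np.load("Tw4.npy")
s=px2w("wrist",[(150,150),(269.5,148),(272.5,274)],.01,T);print(s)
p=px2w("wrist",[(133.5,223),(168.5,221.5),(151,317),(184,316.5)],.163,T);print(p)
ang=lambda d:np.degrees(np.arctan2(d[1],d[0]))
print('sole c',(s[0]+s[2])/2, ang(s[0]-s[1]),ang(s[2]-s[1])-90,'prong c',p.mean(0),ang(p[2:].mean(0)-p[:2].mean(0))-90)
f=px2w("wrist",[(299,201),(355,201)],.299-.1106,T);d=f.mean(0)-tcp()[0]
print('foot near edge',f,ang(f[0]-f[1]),'rel tool',tcp()[1].inv().apply(d))
c=px2w("top",[(218.7,210),(273.2,255),(273.2,210),(218.7,255)],.01).mean(0);print(c)
E
```

```text
[[0.6393 0.1279 0.01  ]
 [0.5098 0.116  0.01  ]
 [0.5008 0.2642 0.01  ]]
[[0.5872 0.1581 0.163 ]
 [0.5613 0.1549 0.163 ]
 [0.5798 0.2363 0.163 ]
 [0.5532 0.2334 0.163 ]]
sole c [0.57   0.1961 0.01  ] 5.2893613653899285 3.4973759858604865 prong c [0.5704 0.1957 0.163 ] 5.624787295802065
foot near edge [[0.4669 0.1255 0.1884]
 [0.4314 0.1226 0.1884]] 4.7063344097751925 rel tool [0.0248 0.0019 0.1107]
[0.5693 0.1931 0.01  ]
```

```bash
python3 -m handwheel '[[[-0.01,-0.04,0],[0,0,0],1],[[-0.02,-0.08,0],[0,0,0],1],[[-0.0356,-0.115,0],[0,0,0],1],[[-0.0356,-0.1245,0],[0,0,0],1],[[-0.0356,-0.1245,0],[0,0,0],1],[[-0.0356,-0.1245,0.03],[0,0,0],1],[[-0.0356,-0.1245,0.06],[0,0,0],1],[[-0.0356,-0.1245,0.09],[0,0,0],1],[[-0.0356,-0.1245,0.12],[0,0,0],1],[[-0.0356,-0.1245,0.15],[0,0,0],1],[[-0.0356,-0.1245,0.15],[0,0,0],1],[[-0.0356,-0.1245,0.15],[0,0,0],1]]'
```

```text
t: 16.42
eef_pos: [0.571, 0.1955, 0.1512]
tcp_rot: [-0.002, 0.736, -0.677, 0.001]
force: [-0.1, 0.3, -2.3]
width: 0.0356
grasp_force: 50.9
```

```bash
python3 -m handwheel '[[[0.001,0.001,0.008],[0,0,0],1],[[0.001,0.001,0.016],[0,0,0],1],[[0.001,0.001,0.022],[0,0,0],1],[[0.001,0.001,0.026],[0,0,0],1],[[0.001,0.001,0.028],[0,0,0],1],[[0.001,0.001,0.028],[0,0,0],1]]'
```

```text
t: 17.18
eef_pos: [0.5696, 0.1945, 0.1212]
tcp_rot: [-0.001, 0.736, -0.677, 0.0]
force: [-0.1, 0.3, -1.4]
width: 0.0356
grasp_force: 51.0
```

```bash
python3 -m handwheel '[[[0,0,0.001],[0,0,0],1],[[0,0,0.002],[0,0,0],1],[[0,0,0.002],[0,0,0],1]]'
```

```text
t: 17.55
eef_pos: [0.5699, 0.1946, 0.1206]
tcp_rot: [-0.001, 0.736, -0.677, 0.001]
force: [-3.0, -0.5, 5.0]
width: 0.0354
grasp_force: 51.7
```

```bash
python3 -m handwheel '[[[0,0,-0.001],[0,0,0],1],[[0,0,-0.001],[0,0,0],0],[[0,0,-0.001],[0,0,0],0],[[0,0,-0.001],[0,0,0],0],[[0,0,-0.001],[0,0,0],0],[[0,0,-0.001],[0,0,0],0],[[0,0,-0.03],[0,0,0],0],[[0,0,-0.07],[0,0,0],0],[[0,0,-0.12],[0,0,0],0],[[0,0,-0.16],[0,0,0],0],[[0.1,0,-0.18],[0,0,0],0],[[0.1,0,-0.18],[0,0,0],0],[[0.1,0,-0.18],[0,0,0],0]]'
python3 - <<'E'
from h import *
np.set_printoptions(precision=4,suppress=True)
P,Q,s=tcp();m=camera_model("wrist");im=get_image("wrist")
cv2.imwrite("pics/w5.png",im)
T=np.eye(4);T[:3,:3]=Q.as_matrix();T[:3,3]=P;np.save("Tw5.npy",T@np.array(m["hand_eye"]));print(s["joint_positions"])
print('box bottom',px2w("top",[(112,182),(233,189)],0));
for z in(.1,.15,.2): print(z,px2w("top",[(86,163),(229,171)],z),px2w("scene",[(402,322),(553,380)],z))
plan((.5583,.3346,.30,-85.2),(.5583,.3346,.2105,-85.2))
E
```

```text
t: 19.18
eef_pos: [0.5777, 0.0926, 0.3004]
tcp_rot: [-0.002, 0.734, -0.679, 0.001]
force: [-0.5, 0.5, -0.1]
width: 0.0854
grasp_force: 0.0
[ 0.4357  0.2845 -0.0126  0.0004 -1.2703 -0.3572]
box bottom [[0.6915 0.5904 0.    ]
 [0.6959 0.2447 0.    ]]
0.1 [[0.7078 0.6181 0.1   ]
 [0.7138 0.2395 0.1   ]] [[0.6712 0.2452 0.1   ]
 [0.6853 0.6064 0.1   ]]
0.15 [[0.6903 0.5909 0.15  ]
 [0.696  0.2284 0.15  ]] [[0.7016 0.2495 0.15  ]
 [0.715  0.5927 0.15  ]]
0.2 [[0.6728 0.5638 0.2   ]
 [0.6783 0.2172 0.2   ]] [[0.732  0.2538 0.2   ]
 [0.7447 0.5789 0.2   ]]
(0.5583, 0.3346, 0.3, -85.2) [-0.2416, -0.0, -0.0001] [-0.002, 0.001, -0.004]
(0.5583, 0.3346, 0.2105, -85.2) [-0.2416, 0.0002, 0.0894] [-0.002, 0.001, -0.004]
```

View pics/w5.png

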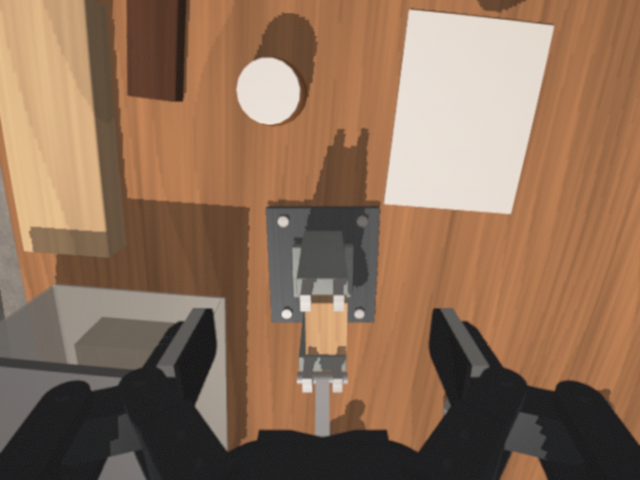

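The block stands seated between the cheeks and the lever is still open. Next I go to the lever handle and grip it lightly.

```bash
python3 -m handwheel '[[[-0.05,0,0],[0,0,0],0],[[-0.1,0,0],[0,0,0],0],[[-0.15,0,0],[0,0,0],0],[[-0.2,0,0],[0,0,0],0],[[-0.2416,0,0],[0,0,0],0],[[-0.2416,0,0],[0,0,0],0],[[-0.2416,0,0.03],[0,0,0],0],[[-0.2416,0,0.06],[0,0,0],0],[[-0.2416,0,0.089],[0,0,0],0],[[-0.2416,0,0.089],[0,0,0],0],[[-0.2416,0,0.089],[0,0,0],0.5],[[-0.2416,0,0.089],[0,0,0],1],[[-0.2416,0,0.089],[0,0,0],1],[[-0.2416,0,0.089],[0,0,0],1],[[-0.2416,0,0.089],[0,0,0],1],[[-0.2416,0,0.089],[0,0,0],1],[[-0.2416,0,0.089],[0,0,0],1]]' 20
python3 -c "
from h import *
u=np.array([-np.sin(np.radians(4.8)),np.cos(np.radians(4.8))]);h=np.array([.570,.1955])+.04*u
for a in np.r_[0:2.61:.2,2.6]:
    b=np.radians(30)+a;q=h+.115*np.cos(b)*u;d,r=goto((*q,.153+.115*np.sin(b)),down(-85.2));print(round(a,1),np.round(d,3).tolist(),np.round(r,3).tolist())
"
```

```text
t: 21.35
eef_pos: [0.5592, 0.3359, 0.2116]
tcp_rot: [-0.002, 0.736, -0.678, 0.001]
force: [4.5, 0.6, 2.4]
width: 0.0229
grasp_force: 24.1
0.0 [0.001, 0.001, 0.001] [-0.005, 0.002, -0.002]
0.2 [0.015, 0.001, -0.018] [-0.005, 0.002, -0.002]
0.4 [0.031, 0.001, -0.033] [-0.005, 0.002, -0.002]
0.6 [0.051, 0.001, -0.045] [-0.005, 0.002, -0.002]
0.8 [0.073, 0.001, -0.053] [-0.005, 0.002, -0.002]
1.0 [0.095, 0.001, -0.056] [-0.005, 0.002, -0.002]
1.2 [0.118, 0.001, -0.055] [-0.005, 0.002, -0.002]
1.4 [0.14, 0.001, -0.05] [-0.005, 0.002, -0.002]
1.6 [0.161, 0.001, -0.04] [-0.005, 0.002, -0.002]
1.8 [0.179, 0.001, -0.026] [-0.005, 0.002, -0.002]
2.0 [0.195, 0.001, -0.008] [-0.005, 0.002, -0.002]
2.2 [0.206, 0.001, 0.012] [-0.005, 0.002, -0.002]
2.4 [0.213, 0.001, 0.033] [-0.005, 0.002, -0.002]
2.6 [0.216, 0.001, 0.056] [-0.005, 0.002, -0.002]
2.6 [0.216, 0.001, 0.056] [-0.005, 0.002, -0.002]
```

```bash
python3 -m handwheel '[[[0.007,0.001,-0.009],[0,0,0],1],[[0.015,0.001,-0.018],[0,0,0],1],[[0.023,0.001,-0.026],[0,0,0],1],[[0.031,0.001,-0.033],[0,0,0],1],[[0.041,0.001,-0.040],[0,0,0],1],[[0.051,0.001,-0.045],[0,0,0],1],[[0.062,0.001,-0.050],[0,0,0],1],[[0.073,0.001,-0.053],[0,0,0],1],[[0.084,0.001,-0.055],[0,0,0],1],[[0.095,0.001,-0.056],[0,0,0],1],[[0.107,0.001,-0.056],[0,0,0],1],[[0.118,0.001,-0.055],[0,0,0],1]]'
```

```text
t: 22.85
eef_pos: [0.5686, 0.2196, 0.2662]
tcp_rot: [-0.005, 0.736, -0.677, 0.001]
force: [8.4, 2.8, -0.5]
width: 0.023
grasp_force: 30.2
```

```bash
python3 -m handwheel '[[[0.011,-0.002,0.002],[0,0,0],1],[[0.022,-0.003,0.005],[0,0,0],1],[[0.033,-0.003,0.010],[0,0,0],1],[[0.043,-0.003,0.015],[0,0,0],1],[[0.052,-0.003,0.022],[0,0,0],1],[[0.061,-0.003,0.029],[0,0,0],1],[[0.069,-0.003,0.038],[0,0,0],1],[[0.077,-0.003,0.047],[0,0,0],1],[[0.083,-0.003,0.057],[0,0,0],1],[[0.088,-0.003,0.067],[0,0,0],1],[[0.092,-0.003,0.077],[0,0,0],1],[[0.095,-0.003,0.088],[0,0,0],1],[[0.097,-0.003,0.099],[0,0,0],1],[[0.097,-0.003,0.105],[0,0,0],1],[[0.097,-0.003,0.105],[0,0,0],1]]'
```

```text
t: 24.72
eef_pos: [0.5767, 0.1207, 0.1588]
tcp_rot: [0.001, 0.735, -0.678, -0.0]
force: [-1.8, -5.7, 1.6]
width: 0.0231
grasp_force: 30.0
```

```bash
python3 -m handwheel '[[[0,0,0],[0,0,0],0],[[0,0,0],[0,0,0],0],[[0,0,0],[0,0,0],0],[[0,0,0],[0,0,0],0],[[0,0,0],[0,0,0],0],[[0,0,-0.04],[0,0,0],0],[[0,0,-0.09],[0,0,0],0],[[0.03,0,-0.14],[0,0,0],0],[[0.1,0,-0.16],[0,0,0],0],[[0.1,0,-0.16],[0,0,0],0],[[0.1,0,-0.16],[0,0,0],0]]'
python3 - <<'E'
from h import *
a=get_image("wrist")[120:480,120:520];b=cv2.resize(get_image("top")[190:290,180:280],None,fx=3.6,fy=3.6,interpolation=2)
cv2.imwrite("pics/w6.png",np.hstack([a,b]))
E
```

```text
t: 26.1
eef_pos: [0.5854, 0.0211, 0.3201]
tcp_rot: [-0.001, 0.735, -0.678, 0.0]
force: [-0.1, 0.6, 0.2]
width: 0.0853
grasp_force: 0.0
```

View pics/w6.png

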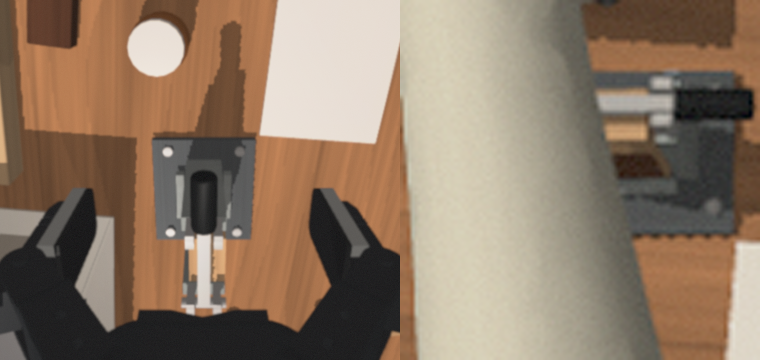

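The lever lies flat over the block between the far prongs, with its handle at crop pixel (203,202). The block is seated under it and the gripper is clear, so I hand in.

```bash
python3 -c "
from plant import *
print(finish_job())"
```

```text
the job is handed in; nothing more can be done
None
```

The strop block is seated upright in the holder with the keeper lever flipped shut over it, and the job is handed in at about 26 s; the judging result was not shown.

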